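# Stock the label dispenser and shut its cover

### The job

Swing up the clear cover of the desk label dispenser and stack the three label rolls on its spindle, green at the bottom, then yellow, then red on top, each lying flat on the one below. Then lower the cover fully shut and let go of it. Leave the grey tape roll, the pen cup and the stapler where they are.

Things in the scene. Friction and masses are not known exactly. Their poses are not given: they have to be found in the camera images.
- dispenser: Fixed label dispenser. Black base 135 (x) by 120 (y) mm, top 10 mm above the desk; upright spindle 16 mm thick with tapered tip, ending 62 mm above the desk. Origin: spindle axis at desk height; z up; front is -x. A rear wall, 120 mm wide, 86 mm high, has its front face at x = +64 mm; sides are open. Cover's hinge line: along y, at x = +65, z = +89 mm.
- cover (a joint): Cover angle: 0 = shut (level, on its stop, barring the way to the spindle), growing as the front edge swings up and back; 1.57 upright, 1.95 end stop. Friction hinge: it stays at any angle it is left at; 1 to 3 N at the bar moves it. A clear plate 120 mm square, 4 mm thick, 0.15 kg.
- cover_bar (a point): Middle of the cover's orange grip bar: 10 mm thick, 78 mm long, along the dispenser's y, 155 mm from the hinge line (shut: x = -90, z = 89 mm from the dispenser's origin). Two arms, 36 mm either side of the middle, join it to the plate, leaving a 27 mm gap for a finger. It can be pinched from above at every angle and turns between the fingers. Axes: the dispenser's when shut.
- roll_green: Green label roll lying flat: a solid ring 64 mm across and 20 mm thick, with a 26 mm hole lined with brown cardboard. Origin: on the hole's axis at its underside; z along the axis. Weighs about 70 g.
- roll_yellow: Yellow label roll lying flat: a solid ring 56 mm across and 20 mm thick, with a 26 mm hole lined with brown cardboard. Origin: on the hole's axis at its underside; z along the axis. Weighs about 55 g.
- roll_red: Red label roll lying flat: a solid ring 48 mm across and 20 mm thick, with a 26 mm hole lined with brown cardboard. Origin: on the hole's axis at its underside; z along the axis. Weighs about 40 g.
- tape_roll: Bystander: grey tape roll lying flat, 68 mm across, 20 mm thick, with a wide 48 mm hole lined white. Origin: on its axis at the underside. Not to be moved.
- pen_cup: Bystander: dark round pen cup with three pens, 80 mm across, 95 mm high, pens to about 140 mm. Origin: centre of its underside. Not to be moved.
- stapler: Bystander: blue and black stapler, 130 mm long (x) by 34 mm by 40 mm high. Origin: centre of its underside. Not to be moved.
There are look-alikes about, which are no part of the job. Of the things shaped like the dispenser, the black one is meant.

How it is judged:
On the way, in this order (a step that is already met when the one before it is completed fails the run):
1. the cover is swung up, clear of the spindle (past about 70 degrees) (value of joint cover above 1.2 rad), for 0.2 s.
2. the green roll lies flat on the base, on the spindle, released (horizontal distance between roll_green and dispenser below 0.008 m and z of roll_green in the frame of dispenser between 0.006 and 0.014 m and angle between roll_green's own z axis and vertical below 0.08 rad and linear speed of roll_green below 0.02 m/s and contact force between the fingers and roll_green below 0.1 N), for 0.2 s.
3. the yellow roll lies flat on the green one, on the spindle, released (all of step 2 and horizontal distance between roll_yellow and dispenser below 0.008 m and z of roll_yellow in the frame of dispenser between 0.026 and 0.034 m and angle between roll_yellow's own z axis and vertical below 0.08 rad and linear speed of roll_yellow below 0.02 m/s and contact force between the fingers and roll_yellow below 0.1 N), for 0.2 s.
4. the red roll lies flat on the yellow one, on the spindle, released (all of step 3 and horizontal distance between roll_red and dispenser below 0.008 m and z of roll_red in the frame of dispenser between 0.046 and 0.054 m and angle between roll_red's own z axis and vertical below 0.08 rad and linear speed of roll_red below 0.02 m/s and contact force between the fingers and roll_red below 0.1 N), for 0.2 s.
5. the cover is shut (value of joint cover below 0.06 rad), for 0.2 s.
At the end, for the whole second after the job is handed in: Green, yellow, red on the spindle from the bottom up (undersides at 10, 30, 50 mm, each within 4 mm; within 8 mm of its axis; flat within 0.08 rad), released, at rest; cover shut within 0.06 rad; tape roll, pen cup, stapler within 30 mm of their start (all of step 4 and value of joint cover below 0.06 rad and distance of each of tape_roll, pen_cup, stapler from where it was at the start of the episode below 0.03 m); the robot touches nothing.
It fails at once if the tape roll is shoved 30 mm or more, or tipped over (distance of tape_roll from where it was at the start of the episode above 0.03 m or angle between tape_roll's own z axis and vertical above 0.5 rad).
It fails at once if the pen cup is shoved 30 mm or more, or tipped over (distance of pen_cup from where it was at the start of the episode above 0.03 m or angle between pen_cup's own z axis and vertical above 0.5 rad).
It fails at once if the stapler is shoved 30 mm or more, or tipped over (distance of stapler from where it was at the start of the episode above 0.03 m or angle between stapler's own z axis and vertical above 0.5 rad).
It also fails if it takes over 144 s, if anything falls off the work surface, if the arm or the gripper's body presses on something with over 40 N, if the wrist force passes 120 N, or if a joint passes its speed limit or range.

### The arm

A 7-joint arm with a two-finger parallel gripper is mounted at the origin on the work surface. World frame = base frame: x ahead of the robot, y to its left, z up, the work surface at z = 0. Lengths are in m, angles in rad, forces in N, time in s.
With the tool pointing down it reaches from about 0.4 to 0.85 m from the base axis. Payload 10.4 kg.
Tool frame: the origin (TCP) lies between the finger pads; the fingertips stand manip.tip_reach ahead of it and the grasp point (between the pads) is the TCP (manip.tip_reach is the distance from the TCP to the fingertips, in m); z points along the fingers, y is the direction in which the jaws open and shut (so a half turn about z gives the same grasp; the last joint's range is limited). The gripper opens to 87 mm and grips with 3 to 60 N. Pads are 19 mm wide; open, the fingers measure 117 mm over their backs; the gripper's body (75 mm by 190 mm) begins 51 mm behind the grasp point.
Start: joints at [-1.355, 0.332, -0.065, 1.46, 0.022, 1.35, -0.088], TCP at [0.148, 0.607, 0.242] pointing down, gripper open.
Joint ranges: [-2.6, 2.6], [-0.5, 2.12], [-1.47, 1.34], [0.16, 2.42], [-1.27, 4.41], [0.06, 2.06], [-2.6, 2.6]. Speed limits (rad/s): [2.22, 2.22, 2.79, 2.79, 3.14, 3.14, 3.14].

### API

Orientations are given as a unit quaternion [x, y, z, w].
In Python, from rig import manip gives the robot as it stands.
- The arm moves only by the tool carry_out, never from a script. Its arguments are lists of equal length, an entry for each row: "travel": the shift along the tool's x, y, z normalised to -1 to 1, where 1 is 20 cm, a list of three; "turn": the turn about the tool's z normalised to -1 to 1, where 1 is 2 rad; "fingers": the opening, from 0 (shut) to 1 (fully open). A call has 1 to 20 rows; each row shifts and turns the commanded pose from where the row before left it, along the tool's axes as they then stand; what a row does not reach is not made up. A row lasts 1/12 s, in which the tool goes at most 41.7 mm and 7.16 degrees, less where a joint would pass 70% of its speed; a pose out of reach is approached as far as the arm can. A call with a number of a shift or a turn outside -1 to 1 is refused whole. A call with a gripper value outside its range is refused whole. The fingers move at their own pace and stop on an object; the grip force is fixed at half the most. Time passes only in rows, so rows that do not move let the fingers close. It gives the time, the measured TCP pose, the force and the opening at its end, in the units of the state.
- manip.state(): the state, without advancing time (a new reading comes with each control period).
- manip.snapshot(name): name is "scene" or "side" or "wrist"; returns a dict with "color" (400x640x3 uint8, blue, green, red), "depth" (400x640 float32, m along the optical axis (not along the pixel's ray), 0 where there is no reading), "vertical_fov" (degrees; the focal length in pixels is half the picture's height over the tangent of half this angle, whatever the lens; pixels are square), "cx", "cy" (the principal point, pixels), "rvec" (rotation vector, rad) and "tvec" (3), from world to camera coordinates, as OpenCV has them; the wrist camera has in their place "mount" (4x4, takes a point from camera to tool coordinates, whose origin is the TCP and whose axes are the flange's). Camera axes: x right, y down, z forward; pixel columns grow to the right and rows downward; lengths in m; the calibration is good to about 2 mm. A picture is of the moment at which its call begins: read the wrist's pose just before it.
- manip.hand_in(): hands the job in, once; it reports no verdict.
The state is a dict: "clock": time; "joint_pos": joint angles; "joint_velocities": joint speeds; "tau": joint torques, N m; "position": TCP position; "eef_rot": TCP orientation; "force": force on the tool from outside, world axes, zero at the start; "torque": the same for the moment, N m; "width": finger opening in m.
Only numpy, scipy, OpenCV 4.12 (cv2) and the standard library are available. Lean on these libraries where they do the work, as an engineer would, in place of code of your own. Each camera call takes 0.05 s, during which the arm holds its last target. There are 200 camera calls.

## Working session

There is one attempt and no reset: what is moved stays moved. The work goes in short steps, Python scripts to look and compute and a tool call to move; the robot and the scene stay as the last step left them, time stands still between calls to the robot, and variables do not carry over. Pictures are saved under pics/ and viewed, about 12 in all and at most 16, crops included, and the job is handed in when it is done.

Besides the shell and the picture viewer there is one more tool, called after ">>>" as a command line: name --pt "numbers of a row" for each row, then --argument value for the rest. carry_out: Moves the arm, as the interface text tells. Scaled input: -1 to 1 covers 20 cm each way for a shift and 2 rad each way for a turn. Its arguments: {"type":"object","properties":{"travel":{"type":"array"},"turn":{"type":"array"},"fingers":{"type":"array"}},"required":["travel","turn","fingers"]}

```bash
ls; mkdir -p pics; python3 - <<'E'
from rig import manip
import cv2,numpy as np
s=manip.state(); print({k:np.round(v,3).tolist() for k,v in s.items()}, manip.tip_reach)
for n in("scene","side"):
    d=manip.snapshot(n); cv2.imwrite(f"pics/{n}0.png",d["color"]); np.savez(f"{n}0.npz",**d)
    R=cv2.Rodrigues(np.array(d["rvec"]))[0]; print(n,d["vertical_fov"],d["cx"],d["cy"],-R.T@np.array(d["tvec"]).ravel(),R[2])
E
```

```text
pics
{'clock': 0.0, 'joint_pos': [-1.355, 0.333, -0.065, 1.461, 0.022, 1.35, -0.088], 'joint_velocities': [0.001, 0.0, 0.001, 0.001, 0.001, -0.0, -0.001], 'tau': [-0.001, -62.325, 0.025, -38.99, -0.061, 0.04, 0.0], 'position': [0.148, 0.607, 0.241], 'eef_rot': [0.119, 0.993, -0.001, -0.0], 'force': [-0.376, -0.676, 0.37], 'torque': [-0.033, -0.001, -0.028], 'width': 0.087} 0.019
scene 42.80481397543494 311.14588387477323 202.44703232551564 [1.24279184 0.56719186 0.87752781] [-0.61713442 -0.44640632 -0.64797107]
side 54.939218113124234 324.15864710042604 199.33978908349894 [0.11359355 0.47398342 0.56728345] [ 0.49889224 -0.60689877 -0.6186925 ]
```

View pics/scene0.png

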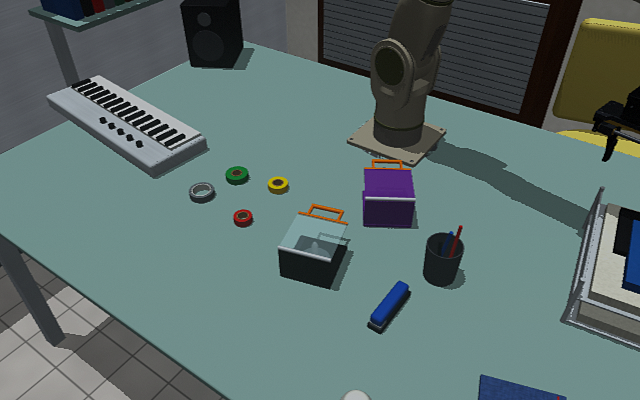

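View pics/side0.png

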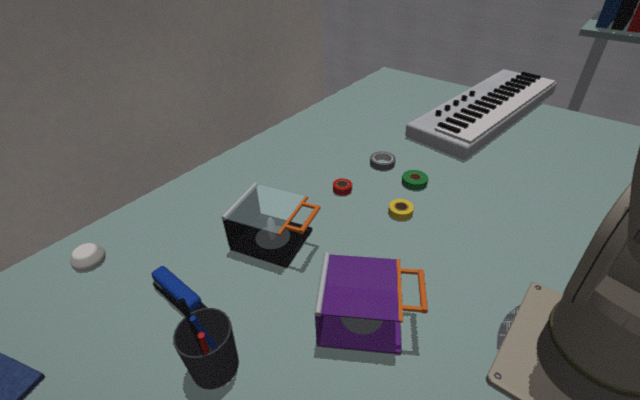

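The scene view shows the black dispenser at (313,248), with its bar at about (325,210). The purple look-alike is at (388,197), so the black one is meant. The green roll is at (237,175), yellow (278,185), red (243,217) and the grey tape at (202,191). The cup is at (443,258) and the stapler at (390,305). The side view agrees, with the black dispenser at (270,225). Next I'll measure positions and make one confirming crop.

```bash
cat > h.py <<'E'
import cv2,numpy as np
from scipy.spatial.transform import Rotation as Ro
def cam(d,st=None):
    f=200/np.tan(np.radians(float(d["vertical_fov"]))/2)
    if "mount" in d:
        T=np.eye(4);T[:3,:3]=Ro.from_quat(st["eef_rot"]).as_matrix();T[:3,3]=st["position"];T=T@np.array(d["mount"])
        return f,T[:3,:3],T[:3,3]
    R=cv2.Rodrigues(np.array(d["rvec"]))[0]; return f,R.T,-R.T@np.array(d["tvec"]).ravel()
def ray(d,uv,z,st=None):
    f,R,c=cam(d,st); uv=np.atleast_2d(uv).astype(float)
    v=np.c_[(uv[:,0]-d["cx"])/f,(uv[:,1]-d["cy"])/f,np.ones(len(uv))]@R.T
    return c+v*((z-c[2])/v[:,2])[:,None]
def mask(img,col):
    h=cv2.cvtColor(img,cv2.COLOR_BGR2HSV)
    lo,hi={"green":((50,120,40),(75,255,255)),"yellow":((22,150,80),(33,255,255)),"red":((0,190,80),(5,255,255)),"orange":((7,180,90),(18,255,255))}[col]
    m=cv2.inRange(h,lo,hi)
    if col=="red": m|=cv2.inRange(h,(174,190,80),(180,255,255))
    return m
def blobs(m,amin=40):
    return sorted([c for c in cv2.findContours(m,cv2.RETR_EXTERNAL,cv2.CHAIN_APPROX_NONE)[0] if cv2.contourArea(c)>amin],key=cv2.contourArea)[::-1]
E
python3 - <<'E'
from h import *
for n in("scene","side"):
    d=dict(np.load(n+"0.npz")); img=d["color"]
    for c in("green","yellow","red","orange"):
        for b in blobs(mask(img,c),30)[:4]:
            z=.089 if c=="orange" else .012
            p=ray(d,b[:,0],z)
            (cx,cy),r=cv2.minEnclosingCircle(p[:,:2].astype(np.float32)); print(n,c,b[:,0].mean(0).round(),cv2.contourArea(b),"ctr",round(cx,3),round(cy,3),"r",round(r,3))
            if c=="orange": print(np.round(cv2.boxPoints(cv2.minAreaRect(p[:,:2].astype(np.float32))),3).tolist())
a=np.load("scene0.npz")["color"][150:320,170:430];b=np.load("side0.npz")["color"][140:310,190:450]
cv2.imwrite("pics/crop1.png",np.vstack([cv2.resize(x,None,fx=1.7,fy=1.7,interpolation=2) for x in(a,b)]))
d=np.load("scene0.npz")
m=cv2.inRange(d["color"],(40,40,40),(255,255,255))
E
```

```text
scene green [236. 175.] 306.0 ctr 0.438 -0.269 r 0.043
scene yellow [277. 183.] 176.5 ctr 0.402 -0.155 r 0.029
scene yellow [583. 136.] 58.0 ctr -0.308 0.474 r 0.072
scene red [242. 215.] 149.5 ctr 0.559 -0.144 r 0.024
scene orange [324. 214.] 377.5 ctr 0.521 0.076 r 0.06
[[0.4659999907016754, 0.12200000137090683], [0.49799999594688416, 0.00800000037997961], [0.5389999747276306, 0.01899999938905239], [0.5070000290870667, 0.1340000033378601]]
scene orange [387. 165.] 254.5 ctr 0.271 0.107 r 0.059
[[0.20600000023841858, 0.13699999451637268], [0.26600000262260437, 0.035999998450279236], [0.30300000309944153, 0.057999998331069946], [0.24199999868869781, 0.1589999943971634]]
side green [414. 180.] 346.0 ctr 0.434 -0.27 r 0.042
side yellow [401. 209.] 357.0 ctr 0.404 -0.147 r 0.036
side orange [408. 291.] 1010.5 ctr 0.269 0.108 r 0.058
[[0.20600000023841858, 0.13699999451637268], [0.2669999897480011, 0.03799999877810478], [0.3009999990463257, 0.05900000035762787], [0.23999999463558197, 0.15800000727176666]]
side orange [299. 217.] 545.5 ctr 0.517 0.077 r 0.059
[[0.4650000035762787, 0.12399999797344208], [0.4950000047683716, 0.010999999940395355], [0.5360000133514404, 0.02199999988079071], [0.5049999952316284, 0.13500000536441803]]
```

View pics/crop1.png

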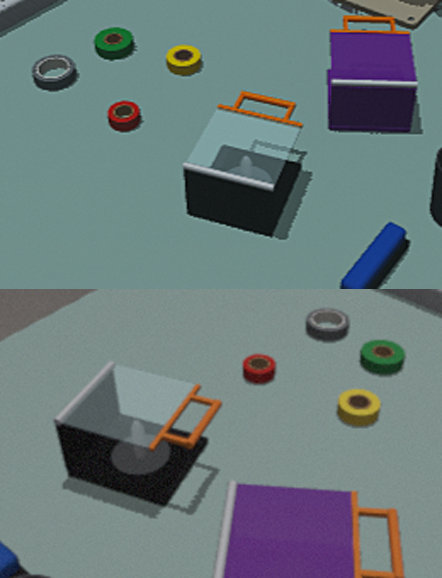

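The crop confirms it: the black-based dispenser has a clear cover and a visible spindle, while the other one is purple throughout. The dispenser's yaw is about 15.5°, the bar middle is about (.487,.066) and the spindle about (.573,.090). Next I'll locate the bystanders and work out the first move.

```bash
cat >> h.py <<'E'
def plan(st,goal,az=None):
    """travel in tool axes (m/0.2) and turn (rad/2) to goal xyz, jaw axis azimuth az (deg, mod 180)"""
    R=Ro.from_quat(st["eef_rot"]).as_matrix(); t=R.T@(np.array(goal)-st["position"])/.2
    a0=np.degrees(np.arctan2(R[1,1],R[0,1])); s="jaw az %.1f"%a0
    if az is not None:
        da=(az-a0+90)%180-90; s+=" world turn %.1f deg -> tool turn units %.3f"%(da,-np.radians(da)/2)
    print("travel units",np.round(t,3),s)
E
python3 - <<'E'
from h import *
from rig import manip
d=dict(np.load("scene0.npz"));e=dict(np.load("side0.npz"))
print("tape",ray(d,[202,190],.02),ray(e,[383,159],.02))
print("cup top",ray(d,[445,242],.095),ray(e,[204,338],.095))
print("stapler",ray(d,[390,303],.03)); print("red side",ray(e,[342,185],.02),ray(d,[243,215],.02))
print("spindle tip",ray(d,[318,238],.062), ray(e,[270,219],.062))
plan(manip.state(),[.487,.066,.24],15.5)
E
```

```text
tape [[ 0.54915867 -0.29508315  0.02      ]] [[ 0.53856887 -0.29135486  0.02      ]]
cup top [[0.44210895 0.34270115 0.095     ]] [[0.4340129  0.35037337 0.095     ]]
stapler [[0.60635031 0.30432604 0.03      ]]
red side [[ 0.55550227 -0.13256519  0.02      ]] [[ 0.5632329  -0.13758396  0.02      ]]
spindle tip [[0.5593998  0.09039118 0.062     ]] [[0.56768662 0.09368514 0.062     ]]
travel units [-2.288 -2.227  0.007] jaw az 76.3 world turn -60.8 deg -> tool turn units 0.531
```

>>> carry_out --pt "-0.114 -0.111 0" --pt "-0.114 -0.111 0" --pt "-0.114 -0.111 0" --pt "-0.114 -0.111 0" --pt "-0.114 -0.111 0" --pt "-0.114 -0.111 0" --pt "-0.114 -0.111 0" --pt "-0.114 -0.111 0" --pt "-0.114 -0.111 0" --pt "-0.114 -0.111 0" --pt "-0.114 -0.111 0" --pt "-0.114 -0.111 0" --pt "-0.114 -0.111 0" --pt "-0.114 -0.111 0" --pt "-0.114 -0.111 0" --pt "-0.114 -0.111 0" --pt "-0.114 -0.111 0" --pt "-0.114 -0.111 0" --pt "-0.114 -0.111 0" --pt "-0.114 -0.111 0" --turn '[0,0,0,0,0,0,0,0,0,0,0,0,0,0,0,0,0,0,0,0]' --fingers '[1,1,1,1,1,1,1,1,1,1,1,1,1,1,1,1,1,1,1,1]'

```text
clock: 1.77
position: [0.4863, 0.0665, 0.2414]
eef_rot: [0.119, 0.993, 0.0, -0.0]
force: [1.3, 1.0, -0.1]
width: 0.0866
```

>>> carry_out --pt "0 0 0" --pt "0 0 0" --pt "0 0 0" --pt "0 0 0" --pt "0 0 0" --pt "0 0 0" --pt "0 0 0" --pt "0 0 0" --pt "0 0 0" --pt "0 0 0" --pt "0 0 0" --pt "0 0 0" --pt "0 0 0" --turn '[0.044,0.044,0.044,0.044,0.044,0.044,0.044,0.044,0.044,0.044,0.044,0.044,0]' --fingers '[0.3,0.3,0.3,0.3,0.3,0.3,0.3,0.3,0.3,0.3,0.3,0.3,0.3]'

```text
clock: 2.85
position: [0.4857, 0.068, 0.2413]
eef_rot: [0.605, 0.796, -0.0, -0.0]
force: [0.4, 0.2, 0.1]
width: 0.0266
```

```bash
cat > w.py <<'E'
from h import *
from rig import manip
import sys
def shot(name):
    s=manip.state(); d=manip.snapshot("wrist"); cv2.imwrite(f"pics/{name}.png",d["color"]); np.savez(name+".npz",**d); return s,d
E
python3 - <<'E'
from w import *
s,d=shot("w1"); print(s["clock"],s["position"],s["joint_pos"].round(2) if hasattr(s["joint_pos"],"round") else s["joint_pos"],s["width"])
for b in blobs(mask(d["color"],"orange"),100)[:3]:
    p=ray(d,b[:,0],.094,s)[:,:2].astype(np.float32); print(b[:,0].mean(0),np.round(cv2.boxPoints(cv2.minAreaRect(p)),4).tolist(),cv2.minAreaRect(p))
E
```

```text
2.85 [0.48567572 0.06797417 0.24128956] [-0.73  0.02  0.51  1.83 -0.01  1.3   0.05] 0.026557669599951636
[48.57526882 75.99731183] [[0.21379999816417694, 0.13289999961853027], [0.2727000117301941, 0.03840000182390213], [0.3075000047683716, 0.060100000351667404], [0.24869999289512634, 0.15459999442100525]] ((0.2606660723686218, 0.09645844250917435), (0.04107829928398132, 0.11132645606994629), 31.91144371032715)
[337.28440367 180.6911315 ] [[0.46950000524520874, 0.12439999729394913], [0.4964999854564667, 0.026499999687075615], [0.5358999967575073, 0.037300001829862595], [0.508899986743927, 0.13529999554157257]] ((0.5027347207069397, 0.08087688684463501), (0.04085617512464523, 0.10164408385753632), 15.410271644592285)
```

View pics/w1.png

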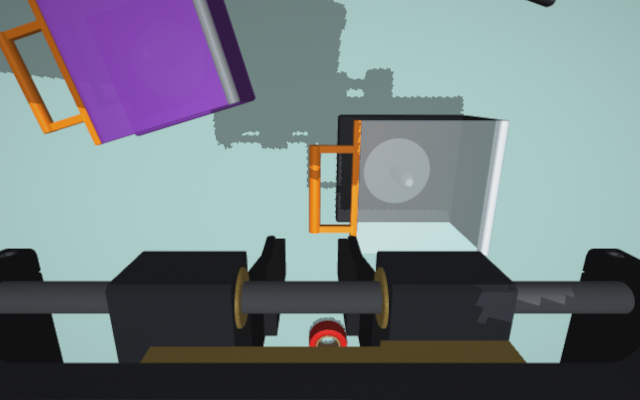

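The wrist view shows the black dispenser's bar at column 315, rows 145 to 235, with the spindle at (407,182). The gripper's long side runs along the jaws. Yaw 15.4° is confirmed.

```bash
python3 - <<'E'
from w import *
s=manip.state(); d=dict(np.load("w1.npz"))
m=mask(d["color"],"orange"); ys,xs=np.nonzero(m); k=(xs>306)&(xs<322)&(ys>140)&(ys<240)
mm=np.zeros_like(m); mm[ys[k],xs[k]]=255
p=ray(d,np.c_[xs[k],ys[k]],.094,s)[:,:2].astype(np.float32); r=cv2.minAreaRect(p);print(r)
a=np.radians(15.4);X=np.array([np.cos(a),np.sin(a)])
print("plate/spindle:",ray(d,[407,182],.062,s))
c=np.array(r[0]);print("bar",c,"origin from bar",c+.09*X)
plan(s,[c[0],c[1],.102],15.4)
E
```

```text
((0.4900091290473938, 0.06878708302974701), (0.009815787896513939, 0.07752241939306259), 15.864473342895508)
plate/spindle: [[0.57403321 0.09192611 0.062     ]]
bar [0.49000913 0.06878708] origin from bar [0.57677772 0.09268713]
travel units [-0.002  0.022  0.697] jaw az 15.9 world turn -0.5 deg -> tool turn units 0.004
```

>>> carry_out --pt "0 0.022 0.06" --pt "0 0 0.06" --pt "0 0 0.06" --pt "0 0 0.06" --pt "0 0 0.06" --pt "0 0 0.06" --pt "0 0 0.06" --pt "0 0 0.06" --pt "0 0 0.06" --pt "0 0 0.06" --pt "0 0 0.06" --pt "0 0 0.057" --pt "0 0 0" --pt "0 0 0" --pt "0 0 0" --pt "0 0 0" --pt "0 0 0" --turn '[0,0,0,0,0,0,0,0,0,0,0,0,0,0,0,0,0]' --fingers '[0.27,0.27,0.27,0.27,0.27,0.27,0.27,0.27,0.27,0.27,0.27,0.27,0.27,0,0,0,0]'

```text
clock: 4.32
position: [0.4885, 0.0687, 0.0984]
eef_rot: [0.603, 0.798, -0.001, -0.001]
force: [-9.4, -2.8, 9.0]
width: 0.0093
```

```bash
python3 -c "
import numpy as np
t=np.linspace(0,1.7,21);print(np.c_[np.zeros(20),np.round(np.diff(-np.cos(t))*.775,3),np.round(-np.diff(np.sin(t))*.775,3)].tolist())"
```

```text
[[0.0, 0.003, -0.066], [0.0, 0.008, -0.065], [0.0, 0.014, -0.064], [0.0, 0.019, -0.063], [0.0, 0.025, -0.061], [0.0, 0.03, -0.059], [0.0, 0.035, -0.056], [0.0, 0.039, -0.053], [0.0, 0.044, -0.049], [0.0, 0.048, -0.046], [0.0, 0.051, -0.041], [0.0, 0.055, -0.037], [0.0, 0.058, -0.032], [0.0, 0.06, -0.027], [0.0, 0.062, -0.022], [0.0, 0.064, -0.017], [0.0, 0.065, -0.011], [0.0, 0.066, -0.005], [0.0, 0.066, 0.0], [0.0, 0.066, 0.006]]
```

>>> carry_out --pt "0.0 0.003 -0.066" --pt "0.0 0.008 -0.065" --pt "0.0 0.014 -0.064" --pt "0.0 0.019 -0.063" --pt "0.0 0.025 -0.061" --pt "0.0 0.03 -0.059" --pt "0.0 0.035 -0.056" --pt "0.0 0.039 -0.053" --pt "0 0 0" --turn '[0,0,0,0,0,0,0,0,0]' --fingers '[0,0,0,0,0,0,0,0,0]'

```text
clock: 5.07
position: [0.5209, 0.0776, 0.1975]
eef_rot: [0.603, 0.798, -0.003, -0.003]
force: [-26.5, -5.9, 21.3]
width: 0.0088
```

>>> carry_out --pt "0 -0.008 -0.006" --pt "0.0 0.044 -0.049" --pt "0.0 0.048 -0.046" --pt "0.0 0.051 -0.041" --pt "0.0 0.055 -0.037" --pt "0 0 0" --turn '[0,0,0,0,0,0]' --fingers '[0,0,0,0,0,0]'

```text
clock: 5.57
position: [0.5611, 0.0887, 0.2343]
eef_rot: [0.603, 0.798, 0.001, 0.001]
force: [-8.7, -2.5, 17.9]
width: 0.0085
```

>>> carry_out --pt "0 -0.003 -0.006" --pt "0.0 0.058 -0.033" --pt "0.0 0.06 -0.028" --pt "0.0 0.062 -0.022" --pt "0.0 0.064 -0.017" --pt "0.0 0.065 -0.011" --pt "0.0 0.066 -0.005" --pt "0.0 0.066 0.0" --pt "0.0 0.066 0.006" --pt "0 0 0" --turn '[0,0,0,0,0,0,0,0,0,0]' --fingers '[0,0,0,0,0,0,0,0,0,0]'

```text
clock: 6.4
position: [0.6589, 0.1157, 0.2551]
eef_rot: [0.603, 0.798, 0.0, 0.001]
force: [2.4, -2.6, 1.1]
width: 0.0088
```

```bash
python3 - <<'E'
from w import *
plan(manip.state(),[.40,-.2,.315],-74.6)
E
```

```text
travel units [-1.167 -1.674 -0.3  ] jaw az 15.8 world turn 89.6 deg -> tool turn units -0.782
```

>>> carry_out --pt "0 0 0" --pt "0 0 0" --pt "0 0 0" --pt "0 0 -0.06" --pt "0 0 -0.1" --pt "0 0 -0.14" --pt "0 0 0" --turn '[0,0,0,0,0,0,0]' --fingers '[0.27,0.27,0.27,0.27,0.27,0.27,0.27]'

```text
clock: 6.98
position: [0.658, 0.1167, 0.3212]
eef_rot: [0.603, 0.798, 0.003, 0.002]
force: [0.5, -0.5, 0.7]
width: 0.0234
```

>>> carry_out --pt "-0.065 -0.093 0" --pt "-0.065 -0.093 0" --pt "-0.065 -0.093 0" --pt "-0.065 -0.093 0" --pt "-0.065 -0.093 0" --pt "-0.065 -0.093 0" --pt "-0.065 -0.093 0" --pt "-0.065 -0.093 0" --pt "-0.065 -0.093 0" --pt "-0.065 -0.093 0" --pt "-0.065 -0.093 0" --pt "-0.065 -0.093 0" --pt "-0.065 -0.093 0" --pt "-0.065 -0.093 0" --pt "-0.065 -0.093 0" --pt "-0.065 -0.093 0" --pt "-0.065 -0.093 0" --pt "-0.065 -0.093 0" --pt "0 0 0" --turn '[0,0,0,0,0,0,0,0,0,0,0,0,0,0,0,0,0,0,0]' --fingers '[1,1,1,1,1,1,1,1,1,1,1,1,1,1,1,1,1,1,1]'

```text
clock: 8.57
position: [0.396, -0.2036, 0.3156]
eef_rot: [0.605, 0.796, 0.001, 0.0]
force: [0.4, -0.2, -0.6]
width: 0.0871
```

>>> carry_out --pt "0 0 0" --pt "0 0 0" --pt "0 0 0" --pt "0 0 0" --pt "0 0 0" --pt "0 0 0" --pt "0 0 0" --pt "0 0 0" --pt "0 0 0" --pt "0 0 0" --pt "0 0 0" --pt "0 0 0" --pt "0 0 0" --pt "0 0 0" --pt "0 0 0" --pt "0 0 0" --pt "0 0 0" --pt "0 0 0" --turn '[0.0493,0.0493,0.0493,0.0493,0.0493,0.0493,0.0493,0.0493,0.0493,0.0493,0.0493,0.0493,0.0493,0.0493,0.0493,0.0493,0,0]' --fingers '[1,1,1,1,1,1,1,1,1,1,1,1,1,1,1,1,1,1]'

```text
clock: 10.07
position: [0.3986, -0.1998, 0.315]
eef_rot: [0.991, 0.136, 0.0, -0.0]
force: [-0.3, 0.2, -0.1]
width: 0.087
```

```bash
cat >> w.py <<'E'
def rolls(s,d,cols=("green","yellow","red")):
    for c in cols:
        for b in blobs(mask(d["color"],c),150)[:2]:
            # bottom-hull effects small from above: use circle of the outer contour on mid-height plane
            p=ray(d,b[:,0],.02,s)[:,:2].astype(np.float32); (x,y),r=cv2.minEnclosingCircle(p)
            q=ray(d,b[:,0],.0,s)[:,:2].astype(np.float32)
            print(c,b[:,0].mean(0).round(),"top-plane ctr",round(x,4),round(y,4),"r",round(r,4),"fit",np.round(cv2.fitEllipse(p)[0],4),np.round(cv2.fitEllipse(p)[1],4))
E
python3 - <<'E'
from w import *
s,d=shot("w2"); print(s["clock"],s["position"],np.round(s["joint_pos"],2))
rolls(s,d)
plan(s,s["position"],-74.6)
E
```

```text
10.0667 [ 0.39855597 -0.199767    0.31500068] [-0.27 -0.16  0.57  1.81  0.08  1.47 -1.01]
green [374. 144.] top-plane ctr 0.4386 -0.27 r 0.0323 fit [ 0.4391 -0.2701] [0.061  0.0632]
yellow [274. 141.] top-plane ctr 0.4091 -0.1492 r 0.0277 fit [ 0.4088 -0.1493] [0.053  0.0541]
red [302.  15.] top-plane ctr 0.5629 -0.1394 r 0.0229 fit [ 0.5618 -0.14  ] [0.037  0.0412]
travel units [0. 0. 0.] jaw az -74.4 world turn -0.2 deg -> tool turn units 0.002
```

View pics/w2.png

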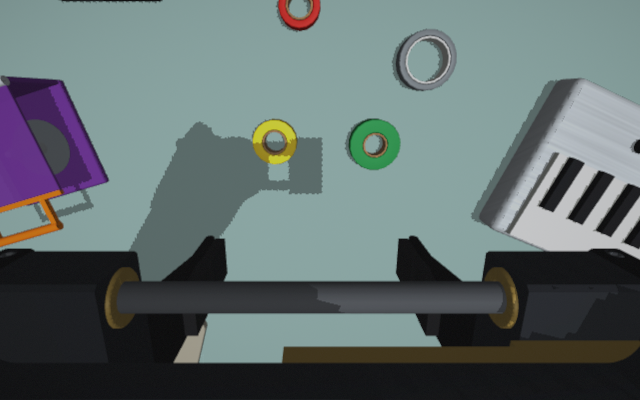

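The wrist view shows green at (374,144), yellow (274,141), red (300,10) and the tape at (428,60), with clear room round green along the jaw axis.

```bash
python3 - <<'E'
from w import *
plan(manip.state(),[.4388,-.270,.022],-74.6)
E
```

```text
travel units [0.098 0.392 1.465] jaw az -74.4 world turn -0.2 deg -> tool turn units 0.002
```

>>> carry_out --pt "0.02 0.098 0.05" --pt "0.026 0.098 0.1" --pt "0.026 0.098 0.13" --pt "0.026 0.098 0.13" --pt "0 0 0.15" --pt "0 0 0.15" --pt "0 0 0.15" --pt "0 0 0.15" --pt "0 0 0.12" --pt "0 0 0.1" --pt "0 0 0.08" --pt "0 0 0.06" --pt "0 0 0.05" --pt "0 0 0.045" --pt "0 0 0" --pt "0 0 0" --turn '[0,0,0,0,0,0,0,0,0,0,0,0,0,0,0,0]' --fingers '[1,1,1,1,1,1,1,1,1,1,1,1,1,1,1,1]'

```text
clock: 11.45
position: [0.4384, -0.2704, 0.0217]
eef_rot: [0.991, 0.134, -0.0, -0.0]
force: [0.6, -0.1, 0.4]
width: 0.0872
```

>>> carry_out --pt "0 0 0" --pt "0 0 0" --pt "0 0 0" --pt "0 0 0" --pt "0 0 0" --pt "0 0 0" --pt "0 0 -0.05" --pt "0 0 -0.1" --pt "0 0 -0.15" --pt "0 0 -0.15" --pt "0 0 -0.15" --pt "0 0 -0.15" --pt "0 0 0" --turn '[0,0,0,0,0,0,0,0,0,0,0,0,0]' --fingers '[0,0,0,0,0,0,0,0,0,0,0,0,0]'

```text
clock: 12.53
position: [0.4403, -0.2719, 0.1774]
eef_rot: [0.991, 0.134, 0.004, 0.002]
force: [1.1, -0.7, -0.2]
width: 0.0634
```

```bash
python3 - <<'E'
from w import *
s,d=shot("w3"); print(s["position"],s["width"])
sp=[.5755,.0923]
plan(s,[*sp,.19],-74.6)
E
```

```text
[ 0.44033354 -0.27191984  0.1773845 ] 0.06340868206032597
travel units [ 1.135 -1.577 -0.062] jaw az -74.6 world turn 0.0 deg -> tool turn units -0.000
```

View pics/w3.png

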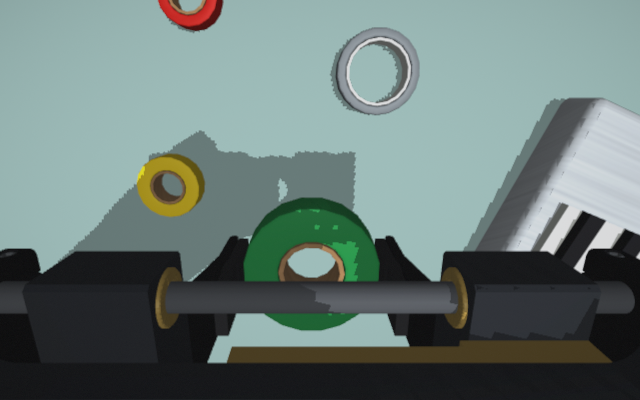

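The wrist view shows green centred between the pads at (312,262) and gripped, width 63 mm, with the tape undisturbed. I'll stop short of the spindle to look, and check how far the camera sticks out.

>>> carry_out --pt "0.045 -0.08 -0.01" --pt "0.045 -0.09 -0.01" --pt "0.045 -0.09 -0.01" --pt "0.045 -0.09 -0.01" --pt "0.045 -0.09 -0.01" --pt "0.045 -0.09 -0.01" --pt "0.045 -0.09 0" --pt "0.045 -0.09 0" --pt "0.045 -0.09 0" --pt "0.045 -0.09 0" --pt "0.045 -0.09 0" --pt "0.045 -0.09 0" --pt "0.045 -0.09 0" --pt "0.045 -0.09 0" --pt "0.045 -0.09 0" --pt "0.045 -0.09 0" --pt "0.045 -0.09 0" --pt "0.02 -0.057 0" --pt "0 0 0" --pt "0 0 0" --turn '[0,0,0,0,0,0,0,0,0,0,0,0,0,0,0,0,0,0,0,0]' --fingers '[0,0,0,0,0,0,0,0,0,0,0,0,0,0,0,0,0,0,0,0]'

```text
clock: 14.25
position: [0.5053, 0.0752, 0.183]
eef_rot: [0.991, 0.135, -0.001, 0.0]
force: [-0.8, 0.7, -0.6]
width: 0.0634
```

```bash
python3 - <<'E'
from w import *
s,d=shot("w4"); print(s["position"],s["width"]); print(np.round(d["mount"],3))
plan(s,[.5755,.0923,.19],-74.6)
E
```

```text
[0.50530401 0.07518853 0.18296397] 0.06344899453136423
[[-0.    -0.959 -0.285  0.079]
 [ 1.    -0.001  0.     0.   ]
 [-0.001 -0.285  0.959 -0.143]
 [ 0.     0.     0.     1.   ]]
travel units [ 0.361  0.011 -0.036] jaw az -74.5 world turn -0.1 deg -> tool turn units 0.001
```

View pics/w4.png

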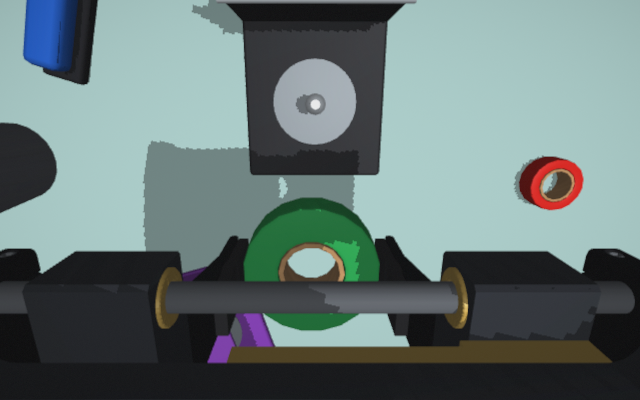

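The wrist view shows the open black dispenser from above, spindle tip at (315,104) on the disc centred at (314,101), with the cover back at the top. The camera sits 79 mm out on the cover side, so I'll turn the tool half round before placing to keep it clear of the cover.

```bash
python3 - <<'E'
from w import *
s=manip.state(); d=dict(np.load("w4.npz"))
print("tip",ray(d,[315,104],.062,s)); g=cv2.cvtColor(d["color"],cv2.COLOR_BGR2GRAY); roi=np.zeros_like(g); roi[50:155,265:365]=g[50:155,265:365]
b=blobs(cv2.inRange(roi,105,255))[0]; p=ray(d,b[:,0],.0105,s)[:,:2].astype(np.float32); print("disc",cv2.minEnclosingCircle(p),cv2.fitEllipse(p))
E
```

```text
tip [[0.57618066 0.09066543 0.062     ]]
disc ((0.5760765671730042, 0.09057681262493134), 0.03635600209236145) ((0.5762000679969788, 0.09058418869972229), (0.07146665453910828, 0.07170639932155609), 111.04236602783203)
```

>>> carry_out --pt "0 0 0" --pt "0 0 0" --pt "0 0 0" --pt "0 0 0" --pt "0 0 0" --pt "0 0 0" --pt "0 0 0" --pt "0 0 0" --pt "0 0 0" --pt "0 0 0" --pt "0 0 0" --pt "0 0 0" --pt "0 0 0" --pt "0 0 0" --pt "0 0 0" --pt "0 0 0" --turn '[-0.0491,-0.0491,-0.0491,-0.0491,-0.0491,-0.0491,-0.0491,-0.0491,-0.0491,-0.0491,-0.0491,-0.0491,-0.0491,-0.0491,-0.0491,-0.0491]' --fingers '[0,0,0,0,0,0,0,0,0,0,0,0,0,0,0,0]'

```text
clock: 15.63
position: [0.5056, 0.0737, 0.1835]
eef_rot: [0.605, 0.797, -0.0, 0.0]
force: [0.6, -0.6, -0.4]
width: 0.063
```

>>> carry_out --pt "0 0 0" --pt "0 0 0" --pt "0 0 0" --pt "0 0 0" --pt "0 0 0" --pt "0 0 0" --pt "0 0 0" --pt "0 0 0" --pt "0 0 0" --pt "0 0 0" --pt "0 0 0" --pt "0 0 0" --pt "0 0 0" --pt "0 0 0" --pt "0 0 0" --pt "0 0 0" --pt "0 0 0" --pt "0 0 0" --turn '[-0.0491,-0.0491,-0.0491,-0.0491,-0.0491,-0.0491,-0.0491,-0.0491,-0.0491,-0.0491,-0.0491,-0.0491,-0.0491,-0.0491,-0.0491,-0.0491,0,0]' --fingers '[0,0,0,0,0,0,0,0,0,0,0,0,0,0,0,0,0,0]'

```text
clock: 17.13
position: [0.5057, 0.0743, 0.1835]
eef_rot: [-0.132, 0.991, -0.0, -0.0]
force: [0.5, 0.4, -1.4]
width: 0.0634
```

```bash
python3 - <<'E'
from w import *
s=manip.state(); plan(s,[.5762,.0906,.13],105.4); plan(s,[.5762,.0906,.036],105.4); print(np.round(s["joint_pos"],2))
E
```

```text
travel units [-0.362 -0.013  0.268] jaw az 105.2 world turn 0.2 deg -> tool turn units -0.002
travel units [-0.362 -0.013  0.738] jaw az 105.2 world turn 0.2 deg -> tool turn units -0.002
[-0.43  0.12  0.21  1.85 -0.03  1.18  1.62]
```

>>> carry_out --pt "-0.05 -0.013 0" --pt "-0.07 0 0" --pt "-0.08 0 0" --pt "-0.08 0 0" --pt "-0.05 0 0" --pt "-0.032 0 0" --pt "0 0 0.06" --pt "0 0 0.1" --pt "0 0 0.1" --pt "0 0 0.1" --pt "0 0 0.05" --pt "0 0 0" --pt "0 0 0" --turn '[0,0,0,0,0,0,0,0,0,0,0,0,0]' --fingers '[0,0,0,0,0,0,0,0,0,0,0,0,0]'

```text
clock: 18.22
position: [0.576, 0.0921, 0.1014]
eef_rot: [-0.134, 0.991, -0.0, -0.0]
force: [-1.1, 0.7, -0.1]
width: 0.0634
```

```bash
python3 - <<'E'
from w import *
s=manip.state(); plan(s,[.5762,.0906,.036],105.4); d=manip.snapshot("side"); cv2.imwrite("pics/s1.png",cv2.resize(d["color"][80:280,170:400],None,fx=2.4,fy=2.4))
E
```

```text
travel units [ 0.001 -0.007  0.327] jaw az 105.4 world turn -0.0 deg -> tool turn units 0.000
```

View pics/s1.png

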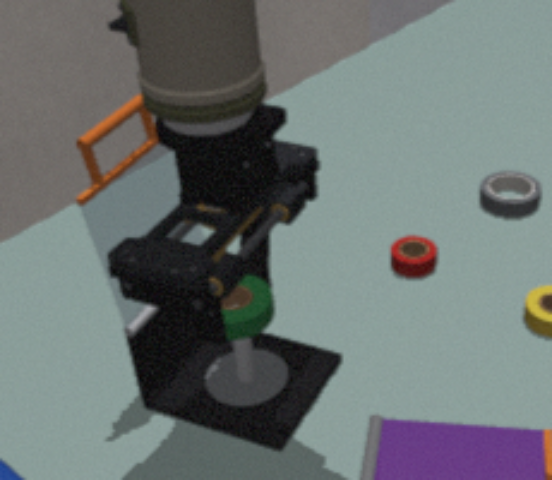

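The side crop shows green at (245,305) straight over the spindle at (245,355), with the cover upright behind the gripper. I'll lower it.

>>> carry_out --pt "0 -0.007 0.04" --pt "0 0 0.05" --pt "0 0 0.05" --pt "0 0 0.05" --pt "0 0 0.05" --pt "0 0 0.04" --pt "0 0 0.03" --pt "0 0 0.015" --pt "0 0 0" --turn '[0,0,0,0,0,0,0,0,0]' --fingers '[0,0,0,0,0,0,0,0,0]'

```text
clock: 19.02
position: [0.5762, 0.0909, 0.0357]
eef_rot: [-0.135, 0.991, -0.0, -0.001]
force: [-0.1, 0.3, -0.4]
width: 0.0635
```

>>> carry_out --pt "0 0 0.012" --pt "0 0 0" --pt "0 0 0" --pt "0 0 0" --pt "0 0 0" --pt "0 0 0" --pt "0 0 -0.05" --pt "0 0 -0.1" --pt "0 0 -0.15" --pt "0 0 -0.18" --pt "0 0 -0.18" --pt "0 0 -0.1" --pt "0 0 0" --turn '[0,0,0,0,0,0,0,0,0,0,0,0,0]' --fingers '[0,0.95,0.95,0.95,0.95,0.95,0.95,0.95,0.95,0.95,0.95,0.95,0.95]'

```text
clock: 20.1
position: [0.5791, 0.0913, 0.1925]
eef_rot: [-0.134, 0.991, 0.001, 0.004]
force: [1.0, 0.6, 0.2]
width: 0.0824
```

```bash
python3 - <<'E'
from w import *
s,d=shot("w5")
b=blobs(mask(d["color"],"green"))
p=ray(d,b[0][:,0],.03,s)[:,:2].astype(np.float32); print("green on spindle",b[0][:,0].mean(0),cv2.minEnclosingCircle(p))
e=manip.snapshot("side"); b=blobs(mask(e["color"],"green"),30)
for c in b[:2]: print("side",c[:,0].mean(0),cv2.minEnclosingCircle(ray(e,c[:,0],.02)[:,:2].astype(np.float32)))
plan(s,[.409,-.149,.185],75)
E
```

```text
green on spindle [311.69543147 180.01522843] ((0.5766328573226929, 0.09109722077846527), 0.03255005553364754)
side [271.05309735 232.21238938] ((0.574350118637085, 0.09104699641466141), 0.03964364528656006)
travel units [ 1.14  -0.932  0.027] jaw az 105.5 world turn -30.5 deg -> tool turn units 0.266
```

>>> carry_out --pt "0.08 -0.065 0" --pt "0.08 -0.065 0" --pt "0.08 -0.065 0" --pt "0.08 -0.065 0" --pt "0.08 -0.065 0" --pt "0.08 -0.065 0" --pt "0.08 -0.065 0" --pt "0.08 -0.065 0" --pt "0.08 -0.065 0" --pt "0.08 -0.065 0" --pt "0.08 -0.065 0" --pt "0.08 -0.065 0" --pt "0.08 -0.065 0" --pt "0.06 -0.055 0" --pt "0.04 -0.032 0" --pt "0 0 0" --pt "0 0 0" --turn '[0,0,0,0,0,0,0,0,0,0,0,0,0,0,0,0,0]' --fingers '[0.95,0.95,0.95,0.95,0.95,0.95,0.95,0.95,0.95,0.95,0.95,0.95,0.95,0.95,0.95,0.95,0.95]'

```text
clock: 21.62
position: [0.4065, -0.1491, 0.1857]
eef_rot: [-0.134, 0.991, 0.0, -0.0]
force: [0.1, -0.3, -0.0]
width: 0.0825
```

```bash
python3 - <<'E'
from w import *
s,d=shot("w6"); print(s["position"],np.round(s["joint_pos"],2)); rolls(s,d,("yellow",)); plan(s,[.409,-.149,.022],105.4)
E
```

```text
[ 0.40648317 -0.1490705   0.18570158] [-0.18 -0.08  0.41  2.03  0.03  1.18  2.06]
yellow [311. 183.] top-plane ctr 0.4065 -0.1495 r 0.0284 fit [ 0.4067 -0.1496] [0.0534 0.0557]
travel units [-0.013 -0.003  0.819] jaw az 105.4 world turn -0.0 deg -> tool turn units 0.000
```

>>> carry_out --pt "-0.005 -0.001 0.06" --pt "0 0 0.1" --pt "0 0 0.12" --pt "0 0 0.12" --pt "0 0 0.1" --pt "0 0 0.1" --pt "0 0 0.08" --pt "0 0 0.06" --pt "0 0 0.05" --pt "0 0 0.03" --pt "0 0 0" --pt "0 0 0" --turn '[0,0,0,0,0,0,0,0,0,0,0,0]' --fingers '[0.95,0.95,0.95,0.95,0.95,0.95,0.95,0.95,0.95,0.95,0.95,0.95]'

```text
clock: 22.67
position: [0.4079, -0.1491, 0.0222]
eef_rot: [-0.135, 0.991, 0.0, -0.0]
force: [0.3, 0.3, 0.8]
width: 0.0827
```

>>> carry_out --pt "0 0 0" --pt "0 0 0" --pt "0 0 0" --pt "0 0 0" --pt "0 0 0" --pt "0 0 0" --pt "0 0 0" --pt "0 0 -0.05" --pt "0 0 -0.1" --pt "0 0 -0.15" --pt "0 0 -0.18" --pt "0 0 -0.18" --pt "0 0 -0.1" --pt "0 0 0" --pt "0 0 0" --turn '[0,0,0,0,0,0,0,0,0,0,0,0,0,0,0]' --fingers '[0,0,0,0,0,0,0,0,0,0,0,0,0,0,0]'

```text
clock: 23.92
position: [0.4081, -0.1495, 0.1753]
eef_rot: [-0.135, 0.991, -0.0, 0.001]
force: [0.6, 0.2, -1.0]
width: 0.0553
```

```bash
python3 - <<'E'
from w import *
s,d=shot("w7"); print(s["position"],s["width"]); plan(s,[.5762,.0906,.19],105.4)
h=cv2.cvtColor(d["color"],cv2.COLOR_BGR2HSV); 
b=blobs(mask(d["color"],"yellow"),100)[0]; print(b[:,0].min(0),b[:,0].max(0))
E
```

```text
[ 0.40806972 -0.14953826  0.17532311] 0.055330450598506734
travel units [-1.131  0.933 -0.071] jaw az 105.5 world turn -0.1 deg -> tool turn units 0.001
[252 203] [370 281]
```

Yellow is gripped (width 55 mm). I'll carry it to the spindle.

>>> carry_out --pt "-0.06 0.05 -0.02" --pt "-0.08 0.065 -0.02" --pt "-0.08 0.065 -0.03" --pt "-0.08 0.065 0" --pt "-0.08 0.065 0" --pt "-0.08 0.065 0" --pt "-0.08 0.065 0" --pt "-0.08 0.065 0" --pt "-0.08 0.065 0" --pt "-0.08 0.065 0" --pt "-0.08 0.065 0" --pt "-0.08 0.065 0" --pt "-0.08 0.065 0" --pt "-0.06 0.055 0" --pt "-0.04 0.032 0" --pt "-0.011 0.016 0" --pt "0 0 0" --pt "0 0 0" --turn '[0,0,0,0,0,0,0,0,0,0,0,0,0,0,0,0,0,0]' --fingers '[0,0,0,0,0,0,0,0,0,0,0,0,0,0,0,0,0,0]'

```text
clock: 25.47
position: [0.5753, 0.0898, 0.1875]
eef_rot: [-0.134, 0.991, -0.0, -0.001]
force: [-0.5, -0.3, -0.6]
width: 0.056
```

```bash
python3 - <<'E'
from w import *
s=manip.state(); plan(s,[.5762,.0906,.054],105.4)
E
```

```text
travel units [-0.006  0.003  0.668] jaw az 105.4 world turn -0.0 deg -> tool turn units 0.000
```

>>> carry_out --pt "-0.006 0.003 0.05" --pt "0 0 0.09" --pt "0 0 0.1" --pt "0 0 0.1" --pt "0 0 0.07" --pt "0 0 0.05" --pt "0 0 0.05" --pt "0 0 0.05" --pt "0 0 0.04" --pt "0 0 0.03" --pt "0 0 0.03" --pt "0 0 0" --pt "0 0 0" --turn '[0,0,0,0,0,0,0,0,0,0,0,0,0]' --fingers '[0,0,0,0,0,0,0,0,0,0,0,0,0]'

```text
clock: 26.55
position: [0.5769, 0.0917, 0.0561]
eef_rot: [-0.135, 0.991, 0.0, -0.0]
force: [0.3, -0.2, 0.3]
width: 0.0557
```

>>> carry_out --pt "0 0 0.012" --pt "0 0 0" --pt "0 0 0" --pt "0 0 0" --pt "0 0 0" --pt "0 0 0" --pt "0 0 -0.05" --pt "0 0 -0.1" --pt "0 0 -0.15" --pt "0 0 -0.18" --pt "0 0 -0.18" --pt "0 0 0" --pt "0 0 0" --turn '[0,0,0,0,0,0,0,0,0,0,0,0,0]' --fingers '[0,0.9,0.9,0.9,0.9,0.9,0.9,0.9,0.9,0.9,0.9,0.9,0.9]'

```text
clock: 27.63
position: [0.5782, 0.0919, 0.1889]
eef_rot: [-0.135, 0.991, 0.0, 0.003]
force: [-0.4, -0.6, -0.2]
width: 0.0784
```

```bash
python3 - <<'E'
from w import *
s,d=shot("w8"); 
for c,z in(("yellow",.05),("green",.03)):
    b=blobs(mask(d["color"],c))[0]; print(c,cv2.minEnclosingCircle(ray(d,b[:,0],z,s)[:,:2].astype(np.float32)))
print(s["position"]); plan(s,[.5625,-.139,.19],105.4)
E
```

```text
yellow ((0.5758631229400635, 0.09088525921106339), 0.028855374082922935)
green ((0.5763152241706848, 0.0901556983590126), 0.03214028477668762)
[0.57818432 0.09190338 0.18891063]
travel units [ 0.383 -1.092 -0.008] jaw az 105.5 world turn -0.1 deg -> tool turn units 0.001
```

>>> carry_out --pt "0.02 -0.07 0" --pt "0.03 -0.08 0" --pt "0.03 -0.085 0" --pt "0.03 -0.085 0" --pt "0.03 -0.085 0" --pt "0.03 -0.085 0" --pt "0.03 -0.085 0" --pt "0.03 -0.085 0" --pt "0.03 -0.085 0" --pt "0.03 -0.085 0" --pt "0.03 -0.085 0" --pt "0.03 -0.085 0" --pt "0.03 -0.08 0" --pt "0.02 -0.012 0" --pt "0.013 0 0" --pt "0 0 0" --pt "0 0 0" --turn '[0,0,0,0,0,0,0,0,0,0,0,0,0,0,0,0,0]' --fingers '[0.85,0.85,0.85,0.85,0.85,0.85,0.85,0.85,0.85,0.85,0.85,0.85,0.85,0.85,0.85,0.85,0.85]'

```text
clock: 29.1
position: [0.5554, -0.1393, 0.1853]
eef_rot: [-0.135, 0.991, 0.0, -0.0]
force: [0.2, 0.5, -0.0]
width: 0.0739
```

```bash
python3 - <<'E'
from w import *
s,d=shot("w9"); print(s["position"],np.round(s["joint_pos"],2)); rolls(s,d,("red",)); plan(s,[.562,-.1395,.022],105.4)
E
```

```text
[ 0.55541535 -0.13930985  0.18533507] [-0.14  0.26  0.37  1.7  -0.1   1.2   2.09]
red [309. 192.] top-plane ctr 0.5636 -0.1393 r 0.0238 fit [ 0.5639 -0.1394] [0.0448 0.0463]
travel units [-0.032 -0.011  0.817] jaw az 105.6 world turn -0.2 deg -> tool turn units 0.001
```

>>> carry_out --pt "-0.038 -0.011 0.06" --pt "0 0 0.1" --pt "0 0 0.12" --pt "0 0 0.12" --pt "0 0 0.1" --pt "0 0 0.1" --pt "0 0 0.08" --pt "0 0 0.06" --pt "0 0 0.05" --pt "0 0 0.027" --pt "0 0 0" --pt "0 0 0" --turn '[0,0,0,0,0,0,0,0,0,0,0,0]' --fingers '[0.85,0.85,0.85,0.85,0.85,0.85,0.85,0.85,0.85,0.85,0.85,0.85]'

```text
clock: 30.15
position: [0.5638, -0.1409, 0.0228]
eef_rot: [-0.135, 0.991, -0.0, 0.0]
force: [-0.2, 0.5, 0.4]
width: 0.0741
```

>>> carry_out --pt "0 0 0" --pt "0 0 0" --pt "0 0 0" --pt "0 0 0" --pt "0 0 0" --pt "0 0 0" --pt "0 0 0" --pt "0 0 -0.05" --pt "0 0 -0.1" --pt "0 0 -0.15" --pt "0 0 -0.18" --pt "0 0 -0.18" --pt "0 0 -0.15" --pt "0 0 0" --pt "0 0 0" --turn '[0,0,0,0,0,0,0,0,0,0,0,0,0,0,0]' --fingers '[0,0,0,0,0,0,0,0,0,0,0,0,0,0,0]'

```text
clock: 31.4
position: [0.5643, -0.1412, 0.1867]
eef_rot: [-0.135, 0.991, -0.0, 0.002]
force: [-0.3, 0.9, -1.5]
width: 0.0474
```

```bash
python3 - <<'E'
from w import *
s=manip.state(); print(s["position"],s["width"]); plan(s,[.5762,.0906,.19],105.4)
E
```

```text
[ 0.56432086 -0.14120102  0.18671112] 0.047445890391864066
travel units [-0.366  1.101 -0.016] jaw az 105.5 world turn -0.1 deg -> tool turn units 0.001
```

>>> carry_out --pt "-0.02 0.07 -0.016" --pt "-0.03 0.08 0" --pt "-0.03 0.085 0" --pt "-0.03 0.085 0" --pt "-0.03 0.085 0" --pt "-0.03 0.085 0" --pt "-0.03 0.085 0" --pt "-0.03 0.085 0" --pt "-0.03 0.085 0" --pt "-0.03 0.085 0" --pt "-0.03 0.085 0" --pt "-0.03 0.085 0" --pt "-0.02 0.08 0" --pt "-0.006 0.021 0" --pt "0 0 0" --pt "0 0 0" --pt "0 0 0" --turn '[0,0,0,0,0,0,0,0,0,0,0,0,0,0,0,0,0]' --fingers '[0,0,0,0,0,0,0,0,0,0,0,0,0,0,0,0,0]'

```text
clock: 32.82
position: [0.5771, 0.0897, 0.1872]
eef_rot: [-0.134, 0.991, -0.0, -0.0]
force: [0.5, -0.3, -0.6]
width: 0.0477
```

```bash
python3 - <<'E'
from w import *
s=manip.state(); plan(s,[.5762,.0906,.076],105.4)
E
```

```text
travel units [0.002 0.006 0.556] jaw az 105.4 world turn 0.0 deg -> tool turn units -0.000
```

>>> carry_out --pt "0.002 0.006 0.05" --pt "0 0 0.08" --pt "0 0 0.08" --pt "0 0 0.08" --pt "0 0 0.06" --pt "0 0 0.05" --pt "0 0 0.05" --pt "0 0 0.04" --pt "0 0 0.03" --pt "0 0 0.03" --pt "0 0 0.005" --pt "0 0 0" --pt "0 0 0" --turn '[0,0,0,0,0,0,0,0,0,0,0,0,0]' --fingers '[0,0,0,0,0,0,0,0,0,0,0,0,0]'

```text
clock: 33.9
position: [0.5767, 0.0925, 0.0769]
eef_rot: [-0.135, 0.991, 0.0, 0.0]
force: [0.0, -0.2, -0.6]
width: 0.0474
```

>>> carry_out --pt "0 -0.006 0.013" --pt "0 0 0.004" --pt "0 0 0" --pt "0 0 0" --pt "0 0 0" --pt "0 0 0" --pt "0 0 0" --pt "0 0 -0.05" --pt "0 0 -0.1" --pt "0 0 -0.15" --pt "0 0 -0.18" --pt "0 0 -0.1" --pt "0 0 0" --pt "0 0 0" --turn '[0,0,0,0,0,0,0,0,0,0,0,0,0,0]' --fingers '[0,0,0.8,0.8,0.8,0.8,0.8,0.8,0.8,0.8,0.8,0.8,0.8,0.8]'

```text
clock: 35.07
position: [0.5775, 0.0914, 0.191]
eef_rot: [-0.135, 0.991, 0.0, 0.002]
force: [0.3, 0.1, 0.6]
width: 0.0694
```

```bash
python3 - <<'E'
from w import *
s,d=shot("w10")
for c,z in(("red",.07),("yellow",.05),("green",.03)):
    b=blobs(mask(d["color"],c))[0]; print(c,b[:,0].mean(0),cv2.minEnclosingCircle(ray(d,b[:,0],z,s)[:,:2].astype(np.float32)))
e=manip.snapshot("side"); cv2.imwrite("pics/s2.png",cv2.resize(e["color"][80:280,170:400],None,fx=2.4,fy=2.4))
print(s["position"]); plan(s,[.590,.0965,.335],15.8); plan(s,[.590,.0965,.335],-74.5)
E
```

```text
red [311.14371257 195.67065868] ((0.5768289566040039, 0.0909230038523674), 0.024643059819936752)
yellow [312.91284404 175.87614679] ((0.5750115513801575, 0.09148246049880981), 0.028410758823156357)
green [308.63436123 167.56828194] ((0.5761483311653137, 0.08999395370483398), 0.031871944665908813)
[0.57747071 0.09139843 0.1910175 ]
travel units [-0.069  0.008 -0.72 ] jaw az 105.5 world turn -89.7 deg -> tool turn units 0.783
travel units [-0.069  0.008 -0.72 ] jaw az 105.5 world turn 0.0 deg -> tool turn units -0.000
```

View pics/s2.png

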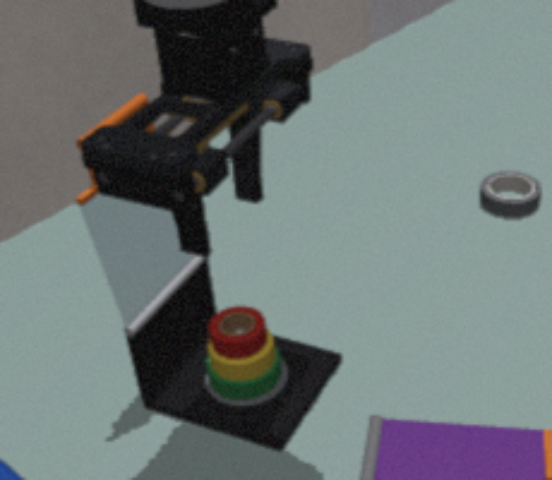

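The side crop shows the stack green, yellow, red, all flat on the spindle at (240,350), with the cover still up. Next I'll rise, turn and regrip the bar.

>>> carry_out --pt "0 0 -0.08" --pt "0 0 -0.16" --pt "0 0 -0.16" --pt "0 0 -0.16" --pt "0 0 -0.12" --pt "0 0 -0.04" --pt "0 0 0" --turn '[0,0,0,0,0,0,0]' --fingers '[0.3,0.3,0.3,0.3,0.3,0.3,0.3]'

```text
clock: 35.75
position: [0.5772, 0.0913, 0.3341]
eef_rot: [-0.135, 0.991, 0.0, 0.001]
force: [0.3, -0.4, -0.1]
width: 0.0315
```

>>> carry_out --pt "0 0 0" --pt "0 0 0" --pt "0 0 0" --pt "0 0 0" --pt "0 0 0" --pt "0 0 0" --pt "0 0 0" --pt "0 0 0" --pt "0 0 0" --pt "0 0 0" --pt "0 0 0" --pt "0 0 0" --pt "0 0 0" --pt "0 0 0" --pt "0 0 0" --pt "0 0 0" --pt "0 0 0" --pt "0 0 0" --turn '[0.049,0.049,0.049,0.049,0.049,0.049,0.049,0.049,0.049,0.049,0.049,0.049,0.049,0.049,0.049,0.049,0,0]' --fingers '[0.3,0.3,0.3,0.3,0.3,0.3,0.3,0.3,0.3,0.3,0.3,0.3,0.3,0.3,0.3,0.3,0.3,0.3]'

```text
clock: 37.25
position: [0.5762, 0.0912, 0.3311]
eef_rot: [0.603, 0.798, -0.001, -0.001]
force: [-1.1, 0.3, -1.3]
width: 0.0267
```

```bash
python3 - <<'E'
from w import *
s,d=shot("w11"); print(s["position"],s["width"])
for b in blobs(mask(d["color"],"orange"),100)[:3]:
    print(b[:,0].mean(0),[np.round(v,4) for v in cv2.minAreaRect(ray(d,b[:,0],.246,s)[:,:2].astype(np.float32))])
plan(s,[.6585,.1160,.254],15.8)
E
```

```text
[0.57623453 0.09122656 0.3311263 ] 0.026738727456140258
[424.1221865  189.59485531] [array([0.6473, 0.1285]), array([0.0226, 0.0901]), np.float64(15.439)]
[24.6952381 78.6547619] [array([0.3778, 0.1264]), array([0.0245, 0.0706]), np.float64(31.7402)]
travel units [0.007 0.431 0.384] jaw az 15.8 world turn -0.0 deg -> tool turn units 0.000
```

View pics/w11.png

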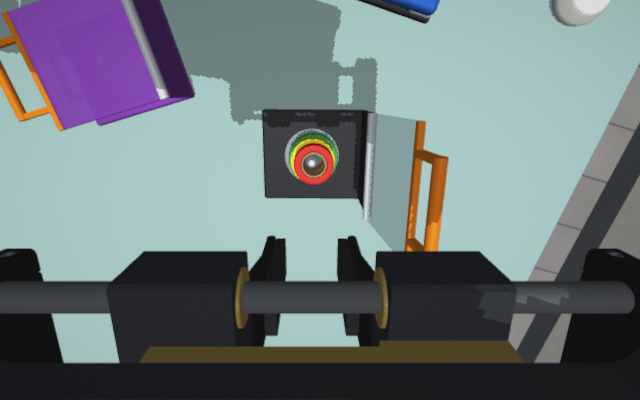

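The wrist view shows the three rolls concentric at (315,160) and the bar at about (437,205), consistent with where I let it go. I'll regrip it there.

>>> carry_out --pt "0.007 0.06 0" --pt "0 0.1 0" --pt "0 0.1 0" --pt "0 0.1 0" --pt "0 0.071 0" --pt "0 0 0.05" --pt "0 0 0.08" --pt "0 0 0.08" --pt "0 0 0.08" --pt "0 0 0.06" --pt "0 0 0.034" --pt "0 0 0" --pt "0 0 0" --turn '[0,0,0,0,0,0,0,0,0,0,0,0,0]' --fingers '[0.27,0.27,0.27,0.27,0.27,0.27,0.27,0.27,0.27,0.27,0.27,0.27,0.27]'

```text
clock: 38.38
position: [0.6593, 0.1158, 0.2565]
eef_rot: [0.604, 0.797, 0.0, -0.0]
force: [0.5, -0.8, 0.6]
width: 0.0236
```

>>> carry_out --pt "0 0 0" --pt "0 0 0" --pt "0 0 0" --pt "0 0 0" --turn '[0,0,0,0]' --fingers '[0,0,0,0]'

```text
clock: 38.72
position: [0.6596, 0.1158, 0.2571]
eef_rot: [0.604, 0.797, 0.0, 0.0]
force: [-1.5, -0.4, 1.5]
width: 0.0088
```

```bash
python3 -c "
import numpy as np
t=np.linspace(1.71,0,21);print(np.c_[np.zeros(20),np.round(np.diff(-np.cos(t))*.775,3),np.round(-np.diff(np.sin(t))*.775,3)].tolist())"
```

```text
[[0.0, -0.066, -0.006], [0.0, -0.066, -0.001], [0.0, -0.066, 0.005], [0.0, -0.065, 0.011], [0.0, -0.064, 0.016], [0.0, -0.063, 0.022], [0.0, -0.061, 0.027], [0.0, -0.058, 0.032], [0.0, -0.055, 0.037], [0.0, -0.052, 0.041], [0.0, -0.048, 0.046], [0.0, -0.044, 0.05], [0.0, -0.04, 0.053], [0.0, -0.035, 0.056], [0.0, -0.03, 0.059], [0.0, -0.025, 0.061], [0.0, -0.02, 0.063], [0.0, -0.014, 0.065], [0.0, -0.008, 0.066], [0.0, -0.003, 0.066]]
```

>>> carry_out --pt "0.0 -0.066 -0.006" --pt "0.0 -0.066 -0.001" --pt "0.0 -0.066 0.005" --pt "0.0 -0.065 0.011" --pt "0.0 -0.064 0.016" --pt "0.0 -0.063 0.022" --pt "0.0 -0.061 0.027" --pt "0 0 0" --turn '[0,0,0,0,0,0,0,0]' --fingers '[0,0,0,0,0,0,0,0]'

```text
clock: 39.38
position: [0.5711, 0.0917, 0.2418]
eef_rot: [0.604, 0.797, 0.001, -0.001]
force: [-2.7, 0.1, 2.5]
width: 0.0088
```

>>> carry_out --pt "0.0 -0.058 0.032" --pt "0.0 -0.055 0.037" --pt "0.0 -0.052 0.041" --pt "0.0 -0.048 0.046" --pt "0.0 -0.044 0.05" --pt "0.0 -0.04 0.053" --pt "0 0 0" --turn '[0,0,0,0,0,0,0]' --fingers '[0,0,0,0,0,0,0]'

```text
clock: 39.97
position: [0.5144, 0.076, 0.1886]
eef_rot: [0.604, 0.797, -0.0, -0.001]
force: [0.8, 3.5, -2.4]
width: 0.0092
```

>>> carry_out --pt "0.0 -0.035 0.056" --pt "0.0 -0.03 0.059" --pt "0.0 -0.025 0.061" --pt "0.0 -0.02 0.063" --pt "0.0 -0.014 0.065" --pt "0.0 -0.008 0.06" --pt "0.0 -0.003 0.04" --pt "0 0 0.02" --pt "0 0 0" --turn '[0,0,0,0,0,0,0,0,0]' --fingers '[0,0,0,0,0,0,0,0,0]'

```text
clock: 40.72
position: [0.4885, 0.0688, 0.1041]
eef_rot: [0.604, 0.797, -0.001, -0.001]
force: [-5.3, 3.7, -0.9]
width: 0.0085
```

>>> carry_out --pt "0 0 0.01" --pt "0 0 0.01" --pt "0 0 0" --turn '[0,0,0]' --fingers '[0,0,0]'

```text
clock: 40.97
position: [0.4884, 0.0688, 0.1005]
eef_rot: [0.604, 0.797, -0.001, -0.001]
force: [-6.7, 2.8, -0.2]
width: 0.009
```

>>> carry_out --pt "0 0 0.008" --pt "0 0 0" --turn '[0,0]' --fingers '[0,0]'

```text
clock: 41.13
position: [0.4884, 0.0688, 0.099]
eef_rot: [0.604, 0.797, -0.001, -0.001]
force: [-6.4, 2.5, -0.9]
width: 0.0085
```

>>> carry_out --pt "0 0 0.008" --pt "0 0 0" --turn '[0,0]' --fingers '[0,0]'

```text
clock: 41.3
position: [0.4884, 0.0688, 0.098]
eef_rot: [0.604, 0.797, -0.001, -0.002]
force: [-9.5, 1.6, 5.0]
width: 0.0091
```

>>> carry_out --pt "0 0 0.008" --pt "0 0 0" --turn '[0,0]' --fingers '[0,0]'

```text
clock: 41.47
position: [0.4885, 0.0688, 0.0974]
eef_rot: [0.604, 0.797, -0.001, -0.002]
force: [-15.5, 1.1, 20.8]
width: 0.0094
```

On the stop: upward force is rising and z stalls at .097. I'll release narrowly and lift away.

>>> carry_out --pt "0 0 0" --pt "0 0 0" --pt "0 0 0" --pt "0 0 0" --pt "0 0 -0.04" --pt "0 0 -0.08" --pt "0 0 -0.12" --pt "0 0 -0.16" --pt "0 0 -0.16" --pt "0 0 -0.16" --pt "0 0 0" --pt "0 0 0" --turn '[0,0,0,0,0,0,0,0,0,0,0,0]' --fingers '[0.27,0.27,0.27,0.27,0.27,0.27,0.27,0.27,0.27,0.27,0.27,0.27]'

```text
clock: 42.47
position: [0.4904, 0.0683, 0.2423]
eef_rot: [0.604, 0.797, 0.002, 0.001]
force: [-0.5, 1.5, -0.6]
width: 0.0236
```

```bash
python3 - <<'E'
from w import *
s=manip.state();print(s["clock"],s["position"],s["force"],s["width"])
out=[]
for n,r in(("side",(140,310,190,450)),("scene",(150,320,170,430))):
    d=manip.snapshot(n); out.append(cv2.resize(d["color"][r[0]:r[1],r[2]:r[3]],None,fx=1.7,fy=1.7,interpolation=2))
    for b in blobs(mask(d["color"],"orange"),30)[:2]: print(n,b[:,0].mean(0),"ref shut earlier",[np.round(v,3) for v in cv2.minAreaRect(ray(d,b[:,0],.089)[:,:2].astype(np.float32))])
    o=np.load(n+"0.npz"); D=cv2.absdiff(o["color"],d["color"]).max(2)
    for k,(u,v) in {"scene":{"tape":(202,191),"stapler":(390,305),"cup":(443,258)},"side":{"tape":(383,160),"stapler":(180,290),"cup":(207,345)}}[n].items(): print(n,k,"px changed",int((D[v-25:v+25,u-25:u+25]>60).sum()))
cv2.imwrite("pics/fin.png",np.vstack(out))
E
```

```text
42.4667 [0.49038    0.06831635 0.24233928] [-0.54651896  1.51391888 -0.62901012] 0.023550682357347526
side [408.51204819 290.22891566] ref shut earlier [array([0.254, 0.097]), array([0.04 , 0.115]), np.float64(31.991)]
side [298.9009009  217.33333333] ref shut earlier [array([0.5  , 0.073]), array([0.041, 0.117]), np.float64(14.996)]
side tape px changed 75
side stapler px changed 0
side cup px changed 0
scene [324.22413793 213.81896552] ref shut earlier [array([0.502, 0.071]), array([0.042, 0.119]), np.float64(15.407)]
scene [386.80373832 165.22429907] ref shut earlier [array([0.254, 0.097]), array([0.042, 0.118]), np.float64(31.283)]
scene tape px changed 9
scene stapler px changed 0
scene cup px changed 0
```

View pics/fin.png

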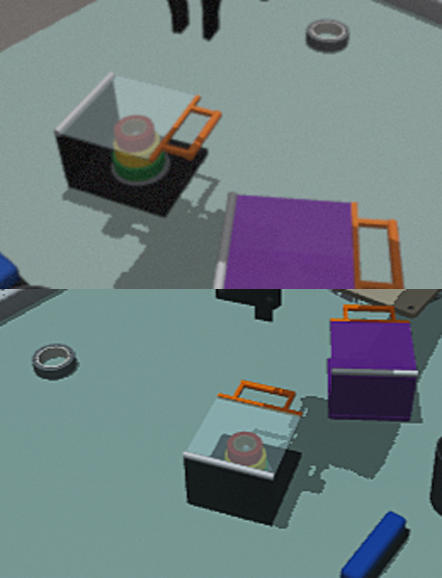

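Both final views show the cover back at its starting shut pixels, side (299,217) and scene (324,214). The stack stands straight under it and the gripper is clear. The bystanders are in place; the few changed pixels near the tape most likely come from the removed rolls.

```bash
python3 -c "
from rig import manip; print(manip.hand_in())"
```

```text
the job is handed in; nothing more can be done
None
```

I swung the black dispenser's cover up to about 1.7 rad and stacked green, yellow and red on the spindle. I then pressed the cover down onto its stop, let go and lifted clear. The job was handed in at about 42.5 s of robot time; hand-in gives no verdict.

**Last checks:**
- **Stack:** seen from above before closing, all three rolls were within about 2 mm of the spindle axis. They looked flat and in the right order, and still did in the final views through the shut cover.
- **Cover:** its bar is at the same pixels as at the start, when it was shut. I read the angle only this way and from the force on the stop.
- **Bystanders:** the pixels around the stapler and pen cup had not changed. A few near the tape roll had (75 in the side view, 9 in the scene view). I put that down to the removed rolls, since the tape looks unmoved.

**Disagreements:** the first swing pulled up to about 27 N sideways because my swing path was about 3 mm off, so I corrected it on the way. Two views of the yellow roll differed by about 2.5 mm, so I gripped at a point between them.

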